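Snap the grease coupler onto the tilted nipple and hold it

TASK

Lift the red-handled grease coupler out of its wooden stand and press it squarely, mouth first, onto the tilted sprung grease nipple on top of the blue bearing block until the nipple snaps inwards. Keep it pressed in past the snap against the spring: the job finishes with the gripper still holding the coupler pushed home. Leave the hammer, steel bench block, oil bottle and tin where they are.

Things in the scene. Friction and masses are not known exactly. Their poses are not given: they have to be found in the camera images.
- coupler_grip (a point): Centre of the red grip of the loose coupler (0.15-0.3 kg, 102 mm long, round, upright in the stand at first). z: along its axis from the mouth (lower end) to the brass cap. Along z from here, mm: red grip 26 dia., -30 to 30; cap 29 dia., 30 to 36; collar 30 dia., -36 to -30; steel nose 25 dia., -66 to -36, flaring to a 31 bell at the mouth, -66.
- coupler_mouth (a point): Centre of the coupler's open mouth, on its axis, 66 mm below coupler_grip; same axes. The bore is 17 mm in diameter and 12 mm deep (flat floor), widening over its last 5 mm to 23 mm at the mouth.
- stand: Dark wood block 80 x 80 x 35 mm fixed to the table, origin at the centre of its underside. The coupler stands in a central round hole, 35 mm in diameter and 20 mm deep, so its mouth is 15 mm and the grip centre 81 mm above the table.
- bearing: Fixed blue bearing block on a steel plate 160 (x) x 130 (y) x 10 mm; origin: centre of the plate's underside, z up. Housing top 78 mm high; shaft along y at 45 mm height; 68 mm pulley at y 52 to 70 mm. A fork on top holds a brass elbow that tilts about y, 90 mm above the table. The nipple leans from vertical to the block's own -x, roughly towards the robot.
- elbow (a joint): Tilt of the brass elbow and its nipple from vertical towards the block's -x, rad; 0.15 to 0.6. It is clamped tight and differs from run to run; it does not need to be moved.
- nipple_tip (a point): Centre of the nipple's flat top; moves with it. z points out along the nipple's axis (up and to the block's -x): push the coupler along -z, its own z along this z. Steel pin 14 mm in diameter, red band, top tapered to 8 mm, standing 26 mm out of a 25 mm wide brass collar; tip 46 mm from the elbow's tilt axis.
- nipple (a joint): How far the sprung nipple is pressed in along its axis, m: 0 standing out, 0.009 at the stop. Resistance rises to about 11 N within the first 1 to 2 mm, then it gives way (the snap): the force falls steadily, about 6 N at 5 mm in, about 3 N at 8 mm in, then the stop. It counts as snapped beyond 5 mm; it springs back out when let go.
- bench_block: Bystander: loose steel block 95 x 70 x 40 mm, 1.6 kg, origin at the centre of its underside.
- hammer: Bystander: loose hammer lying on the table beyond the work.
- oil_bottle: Bystander: amber bottle, 52 mm in diameter, 120 mm high, origin at the centre of its underside.
- tin: Bystander: tin, 70 mm in diameter, 60 mm high, origin at the centre of its underside.
Not all that is in view belongs to the job. There is more than one size of the part that bears coupler_grip; the job needs the smaller.

How it is judged:
By the outcome, as a careful person would: the job done as asked, in the order asked, and still so for the second after the job is handed in, while the arm keeps its last pose, push and grip.
It also fails if it takes over 38 s, if anything falls off the work surface, if the arm or the gripper's body presses on something with over 40 N, if the wrist force passes 120 N, or if a joint passes its speed limit or range.

ROBOT

A 6-joint arm with a two-finger parallel gripper is mounted at the origin on the work surface. World frame = base frame: x ahead of the robot, y to its left, z up, the work surface at z = 0. Lengths are in m, angles in rad, forces in N, time in s.
With the tool pointing down it reaches from about 0.4 to 0.925 m from the base axis. Payload 3.4 kg.
Tool frame: the origin (TCP) lies at the very end of the fingers, on their centre line; the grasp point (between the pads) lies 19 mm behind it; z points along the fingers, x is the direction in which the jaws open and shut, and the axes are right-handed (so a half turn about z gives the same grasp; the last joint's range is limited). The gripper opens to 85 mm and grips with 20 to 120 N. Pads are 22 mm wide; open, the fingers measure 114 mm over their backs; the gripper's body (76 mm by 85 mm) begins 54 mm behind the grasp point. The pads swing forward as they close: fully open they stand 13 mm farther back than shut.
Start: joints at [-1.415, 0.307, 1.506, -0, 1.328, -0.073], TCP at [0.131, -0.56, 0.231] pointing down, gripper open.
Joint ranges: [-3.12, 3.12], [-1.05, 2.28], [0.14, 2.33], [-1.42, 4.57], [0.1, 2.73], [-2.68, 2.68]. Speed limits (rad/s): [2.57, 2.57, 3.14, 3.14, 3.14, 3.14].

INTERFACE

Orientations are given as a unit quaternion [x, y, z, w].
In Python, from rig import manip, viewer gives the robot as it stands.
- The arm moves only by the tool send_rows, never from a script. Its argument "steps" is a list of rows, each a list of 3 entries, a list of its own where there are three numbers: the turn, a rotation vector about the tool's x, y, z scaled (see below), then the shift along the tool's x, y, z scaled (see below), then the opening, from 0 (shut) to 1 (fully open). A call has 1 to 20 rows; each row shifts and turns the pose as measured when the row begins, along the tool's axes as they then stand; what a row does not reach is not made up. The controller multiplies each number of a shift by 4 cm and each number of a turn by 0.12 rad. A row lasts 1/10 s, in which the tool goes at most 50 mm and 8.59 degrees, less where a joint would pass 70% of its speed; a pose out of reach is approached as far as the arm can. A call with a number of a shift or a turn outside -1 to 1 is refused whole. A call with a gripper value outside its range is refused whole. The fingers move at their own pace and stop on an object; the grip force is fixed at half the most. Time passes only in rows, so rows that do not move let the fingers close. It gives the time, the measured TCP pose, the force and the opening at its end, in the units of the state.
- manip.observe(): the state, without advancing time (a new reading comes with each control period).
- viewer.snapshot(name): name is "scene" or "top" or "wrist"; returns a dict with "color" (400x640x3 uint8, blue, green, red), "fx", "fy", "cx", "cy" (pixels), "rvec" (rotation vector, rad) and "tvec" (3), from world to camera coordinates, as OpenCV has them. Camera axes: x right, y down, z forward; pixel columns grow to the right and rows downward; lengths in m; the calibration is good to about 2 mm. The wrist camera is an equidistant fisheye: a pixel r from the principal point sees the ray r / f radians off the axis. A picture is of the moment at which its call begins. There is no depth.
- manip.sign_off(): hands the job in, once; it reports no verdict.
The state is a dict: "t": time; "qpos": joint angles; "dq": joint speeds; "joint_efforts": joint torques, N m; "position": TCP position; "ee_rot": TCP orientation; "wrist_force": force on the tool from outside, world axes, zero at the start; "torque": the same for the moment, N m; "grip_width": opening from 0.0 (shut) to 1.0 (fully open).
Only numpy, scipy, OpenCV 4.12 (cv2) and the standard library are available. Lean on these libraries where they do the work, as an engineer would, in place of code of your own. Each camera call takes 0.05 s, during which the arm holds its last target.

## Working session

There is one attempt and no reset: what is moved stays moved. The work goes in short steps, Python scripts to look and compute and a tool call to move; the robot and the scene stay as the last step left them, time stands still between calls to the robot, and variables do not carry over. Pictures are saved under pics/ and viewed, and the job is handed in when it is done.

Besides the shell and the picture viewer there is one more tool, called after "Call:" in YAML: its name, and indented under it one key for each argument. send_rows: Moves the arm, as the interface text tells. Shifts and turns lie within -1 to 1; 1 stands for 4 cm of shift or 0.12 rad of turn. Its arguments: {"type":"object","properties":{"steps":{"type":"array"}},"required":["steps"]}

```bash
mkdir -p pics; ls
python3 - <<'E'
from rig import manip, viewer
import cv2
for n in("scene","top","wrist"):
    s=viewer.snapshot(n); cv2.imwrite(f"pics/{n}0.png",s["color"]); print(n,s["fx"],s["fy"],s["cx"],s["cy"],s["rvec"],s["tvec"])
print(manip.observe())
E
```

```text
pics
scene 366.74879778090167 366.74879778090167 316.57249331301836 198.67707999061645 [ 0.86629556  2.51929124 -1.06476151] [ 0.46517835 -0.17450153  1.42543241]
top 485.6999041747519 485.6999041747519 307.96967248755993 198.87040649971638 [ 2.16975153 -2.21774259  0.04133889] [0.01688147 0.62186746 1.70480465]
wrist 309.70691628693146 309.70691628693146 320.28019297323516 196.3096664500108 [-2.27089739  1.79889552  0.27217687] [-0.57287581 -0.03865835  0.37833295]
{'t': 0.15, 'qpos': array([-1.41449224e+00,  3.07411726e-01,  1.50738134e+00, -1.98662064e-06,
        1.32841086e+00, -7.34874505e-02]), 'dq': array([-0.00073265, -0.00377245, -0.00411595, -0.00014067, -0.00030865,
       -0.0003851 ]), 'joint_efforts': array([ 6.18151334e-04, -4.57976496e+01, -2.52219504e+01, -1.13804629e-04,
        8.53166421e-03, -3.61412532e-06]), 'position': array([ 0.13086847, -0.55935442,  0.23058358]), 'ee_rot': array([ 7.83509482e-01, -6.21379307e-01, -5.93415511e-04, -5.44888701e-04]), 'wrist_force': array([ 0.54845523, -0.02209266, -0.7782519 ]), 'torque': array([-0.0618325 , -0.01120968,  0.05210777]), 'grip_width': 1.0017596742068893}
```

View pics/scene0.png

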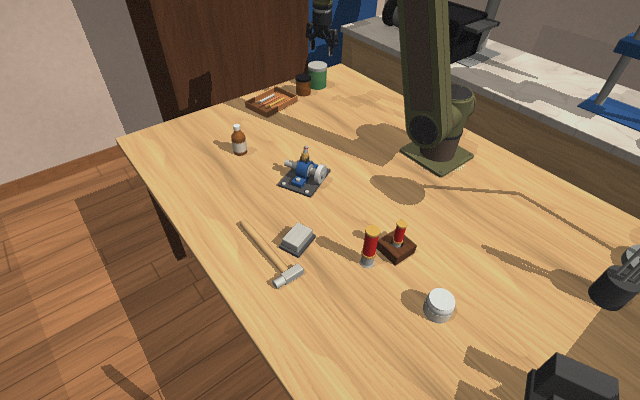

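View pics/top0.png

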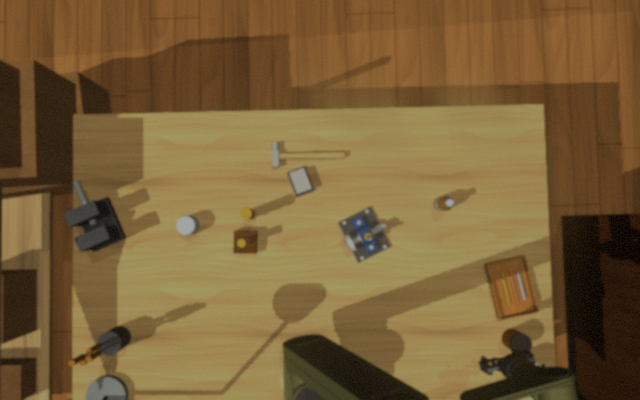

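View pics/wrist0.png

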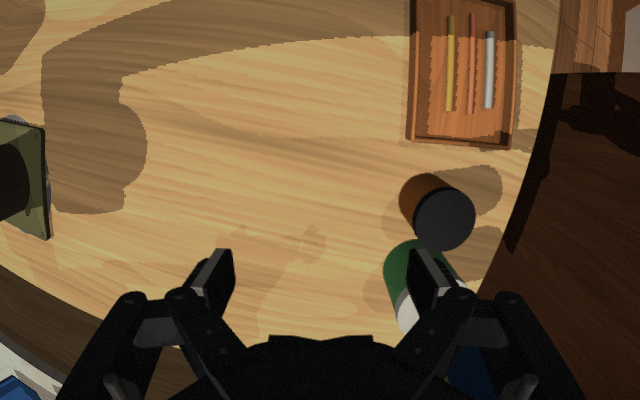

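Candidates for the coupler: (a) scene (400,233), top (241,243), in the dark wooden stand; (b) scene (370,245), top (247,213), which looks larger and stands free on the table. The description fits (a). I'll check it in a close crop.

```bash
cat > h.py <<'E'
import numpy as np, cv2
from scipy.spatial.transform import Rotation as R
from rig import manip, viewer
def ray(s,u,v,fish=False):
    Rm,_=cv2.Rodrigues(np.array(s["rvec"],float)); t=np.array(s["tvec"],float)
    x,y=(u-s["cx"])/s["fx"],(v-s["cy"])/s["fy"]
    if fish:
        r=np.hypot(x,y); d=np.array([x/r*np.sin(r),y/r*np.sin(r),np.cos(r)]) if r>0 else np.array([0,0,1.])
    else: d=np.array([x,y,1.])
    d=Rm.T@d; return -Rm.T@t, d/np.linalg.norm(d)
def plane(s,u,v,z,fish=False):
    o,d=ray(s,u,v,fish); return o+d*(z-o[2])/d[2]
def tri(rs):
    A=np.zeros((3,3));b=np.zeros(3)
    for o,d in rs:
        P=np.eye(3)-np.outer(d,d);A+=P;b+=P@o
    x=np.linalg.solve(A,b); return x,[np.linalg.norm((np.eye(3)-np.outer(d,d))@(x-o)) for o,d in rs]
def proj(s,p,fish=False):
    Rm,_=cv2.Rodrigues(np.array(s["rvec"],float)); c=Rm@np.array(p)+np.array(s["tvec"])
    if fish:
        r=np.hypot(c[0],c[1]);th=np.arctan2(r,c[2]);k=th/max(r,1e-9)
        return s["cx"]+s["fx"]*c[0]*k, s["cy"]+s["fy"]*c[1]*k
    return s["cx"]+s["fx"]*c[0]/c[2], s["cy"]+s["fy"]*c[1]/c[2]
def crop(img,u,v,w,h,k,name):
    c=img[max(0,v-h):v+h,max(0,u-w):u+w]; cv2.imwrite(name,cv2.resize(c,None,fx=k,fy=k,interpolation=cv2.INTER_CUBIC))
E
python3 - <<'E'
from h import *
s=viewer.snapshot("scene");t=viewer.snapshot("top")
a=s["color"];b=t["color"]
def c(i,u,v): return cv2.resize(i[v-35:v+35,u-45:u+45],None,fx=4,fy=4,interpolation=cv2.INTER_CUBIC)
cv2.imwrite("pics/c1.png",np.vstack([np.hstack([c(a,390,240),c(a,308,172)]),np.hstack([c(b,245,230),c(b,365,235)])]))
for n,(u,v) in dict(stand=(241,243),bearing=(365,235),big=(247,213)).items(): print(n,plane(t,u,v,0.08))
E
```

```text
stand [0.4741472  0.23327962 0.08      ]
bearing [ 0.49222636 -0.18784778  0.08      ]
big [0.57549798 0.21127751 0.08      ]
```

View pics/c1.png

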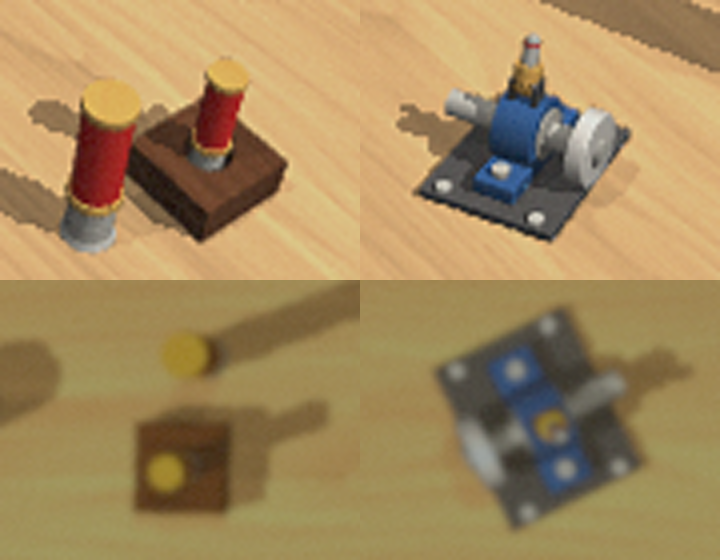

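The crop confirms that the coupler in the stand (crop at about (220,110), scene about (400,233)) is thinner than the free-standing one (crop (100,170)), so I choose it. The nipple shows at scene about (305,150). Next I'll measure.

Run:
```python
from h import *
s=viewer.snapshot("scene");t=viewer.snapshot("top")
for n,S in(("scene",s),("top",t)):
    print(n,"cam",ray(S,320,200)[0])
def blob(S,lo,hi,box,m=5):
    x0,y0,x1,y1=box
    h=cv2.cvtColor(S["color"],cv2.COLOR_BGR2HSV)[y0:y1,x0:x1]
    M=cv2.inRange(h,lo,hi); k,l,st,c=cv2.connectedComponentsWithStats(M)
    return [(st[i,4],c[i]+[x0,y0],st[i,:4]+[x0,y0,0,0]) for i in range(1,k) if st[i,4]>=m]
for n,S,b in(("scene",s,(380,212,420,265)),("top",t,(228,232,262,258))):
    for bb in blob(S,(20,140,100),(32,255,255),b): print(n,"gold",bb, plane(S,*bb[1],0.117))
    for bb in blob(S,(0,170,60),(8,255,255),b): print(n,"red",bb)
def c(i,u,v,w,h,k): return cv2.resize(i[v-h:v+h,u-w:u+w],None,fx=k,fy=k,interpolation=cv2.INTER_NEAREST)
cv2.imwrite("pics/c2.png",np.hstack([c(s["color"],305,165,25,30,10)[:,:500],c(t["color"],367,237,15,30,10)]))
cv2.imwrite("pics/c3.png",np.hstack([c(t["color"],365,235,35,35,8)]))
```

```text
scene cam [1.08873417 0.60350784 0.85389428]
top cam [ 0.5425187  -0.01051502  1.73174071]
scene gold (np.int32(43), array([401.3255814 , 224.06976744]), array([397, 221,  10,   7])) [0.48180563 0.22753284 0.117     ]
scene red (np.int32(116), array([398.93965517, 234.50862069]), array([394, 227,  12,  15]))
top gold (np.int32(77), array([241.        , 242.72727273]), array([236, 238,  10,  10])) [0.47658092 0.22780467 0.117     ]
```

View pics/c2.png

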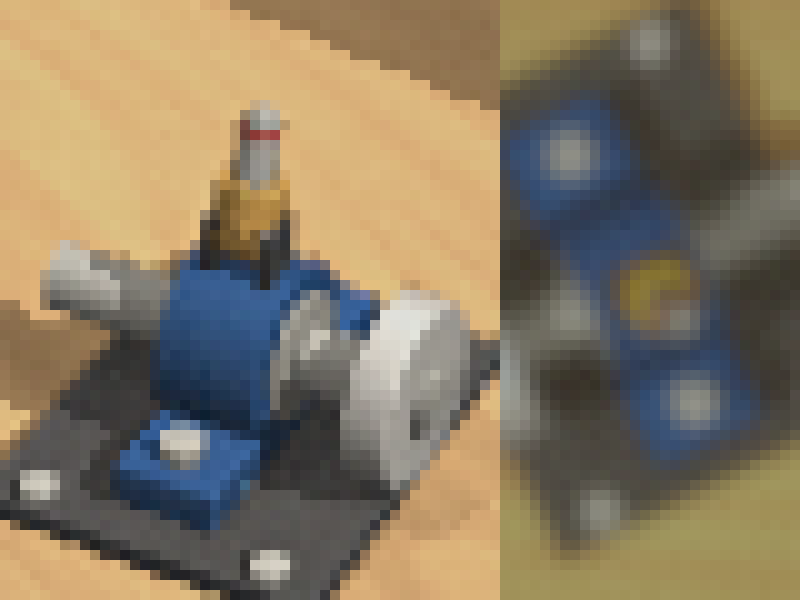

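View pics/c3.png

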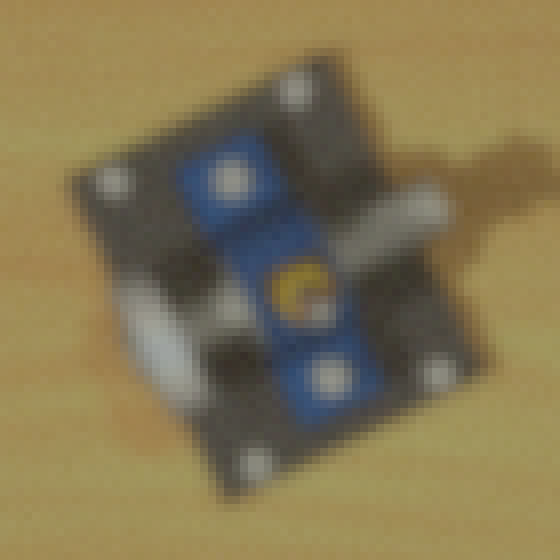

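Run:
```python
from h import *
s=viewer.snapshot("scene");t=viewer.snapshot("top")
b=np.array([(113,182),(297,88),(258,465),(438,372)])/8+[330,200]
P=np.array([plane(t,u,v,0.014) for u,v in b]);c=P.mean(0);print(P[:,:2],c)
ax=(P[0]+P[1]-P[2]-P[3]);ax[2]=0;ax/=np.linalg.norm(ax)
ay=(P[0]+P[2]-P[1]-P[3]);ay[2]=0;ay/=np.linalg.norm(ay);print("x",ax,"y",ay, np.arctan2(ax[1],ax[0]),np.arctan2(-ay[0],ay[1]))
tip,r=tri([ray(s,306.5,146),ray(t,370.0,238.7)]);print("tip",tip,r)
print("block rel",(tip-c)@ax,(tip-c)@ay)
cap,r=tri([ray(s,401.33,224.07),ray(t,241,242.73)]);print("cap",cap,r)
# stand corners top
h=cv2.cvtColor(t["color"],cv2.COLOR_BGR2HSV)
```

```text
[[ 0.5349202  -0.12250135]
 [ 0.57460829 -0.20472074]
 [ 0.40930924 -0.18307675]
 [ 0.44836448 -0.26326563]] [ 0.49180055 -0.19339112  0.014     ]
x [0.90398672 0.42756053 0.        ] y [-0.4362732   0.89981426  0.        ] 0.4417924820893576 0.45145275180110545
tip [ 0.48152108 -0.19855921  0.13133661] [np.float64(0.0002513356460440994), np.float64(0.00025133564604399515)]
block rel -0.011502183297311707 -0.0001656670812316024
cap [0.47756197 0.2269522  0.11346713] [np.float64(0.0017646723320590087), np.float64(0.001764672332058883)]
```

```bash
cat >> h.py <<'E'
def go(target=None, Rt=None):
    """print tool-frame needed motion in units"""
    o=manip.observe(); p=o["position"]; q=R.from_quat(o["ee_rot"]); 
    print("t",round(o["t"],2),"pos",p.round(4),"xt",q.as_matrix()[:,0].round(3),"zt",q.as_matrix()[:,2].round(3),"q",o["qpos"].round(2),"F",o["wrist_force"].round(2),"w",round(float(o["grip_width"]),3))
    if target is not None:
        d=q.inv().apply(np.array(target)-p); print("shift units total",(d/0.04).round(2),"norm mm",1000*np.linalg.norm(d))
    if Rt is not None: print("turn units total",((q.inv()*Rt).as_rotvec()/0.12).round(2))
def ori(z,x):
    z=np.array(z,float)/np.linalg.norm(z); x=np.array(x,float); x-=z*(x@z); x/=np.linalg.norm(x)
    return R.from_matrix(np.stack([x,np.cross(z,x),z],1))
E
python3 - <<'E'
from h import *
w=viewer.snapshot("wrist"); o=manip.observe(); q=R.from_quat(o["ee_rot"])
c,d=ray(w,w["cx"],w["cy"],True)
print("cam in tool",q.inv().apply(c-o["position"]),q.inv().apply(d))
go([0.40,-0.31,0.27],ori([0,0,-1],[.436,-.9,0]))
E
```

```text
cam in tool [-0.00106781 -0.07449481 -0.14130978] [-6.99797825e-05  2.93521822e-01  9.55952371e-01]
t 0.5 pos [ 0.131  -0.5599  0.2313] xt [ 0.228 -0.974 -0.   ] zt [ 0.  0. -1.] q [-1.41  0.31  1.51  0.    1.33 -0.07] F [ 0.63 -0.24 -0.81] w 1.003
shift units total [-4.55 -7.97 -0.97] norm mm 369.2091263141782
turn units total [-0.    0.   -1.84]
```

Call:
send_rows:
  steps:
    - [[0, 0, 0], [-0.3, -0.5, -0.9], 1]
    - [[0, 0, -0.9], [-0.5, -0.8, -0.1], 1]
    - [[0, 0, -0.9], [-0.5, -0.9, 0], 1]
    - [[0, 0, 0], [-0.3, -1, 0], 1]
    - [[0, 0, 0], [-0.3, -1, 0], 1]
    - [[0, 0, 0], [-0.3, -1, 0], 1]
    - [[0, 0, 0], [-0.3, -1, 0], 1]
    - [[0, 0, 0], [-0.3, -1, 0], 1]
    - [[0, 0, 0], [-0.3, -1, 0], 1]

```text
t: 1.4
position: [0.3916, -0.314, 0.2734]
ee_rot: [0.845, -0.534, 0.003, 0.002]
wrist_force: [0.8, -0.3, -0.2]
grip_width: 1.0
```

Run:
```python
from h import *
w=viewer.snapshot("wrist"); cv2.imwrite("pics/w1.png",w["color"])
print("tip px",proj(w,[.4815,-.1986,.132],True))
go([0.40,-0.26,0.27],ori([0,0,-1],[.436,-.9,0]))
```

```text
tip px (np.float64(248.25534507778178), np.float64(46.00030905437788))
t 1.45 pos [ 0.3963 -0.3094  0.2734] xt [ 0.432 -0.902  0.004] zt [ 0.007 -0.001 -1.   ] q [-0.75  0.17  1.59  0.    1.38  0.37] F [ 3.61  3.26 -0.03] w 0.999
shift units total [-1.07 -0.62  0.08] norm mm 49.68540851970135
turn units total [-0.05 -0.04 -0.03]
```

View pics/w1.png

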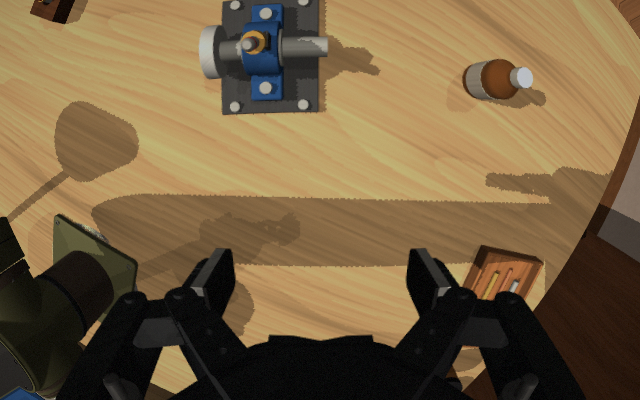

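The nipple shows at wrist (250,45), close to the predicted (248,46). I'll move above it for a better look.

Run:
```python
from h import *
go([0.46,-0.21,0.27],ori([0,0,-1],[.436,-.9,0]))
```

```text
t 1.45 pos [ 0.3963 -0.3094  0.2734] xt [ 0.432 -0.902  0.004] zt [ 0.007 -0.001 -1.   ] q [-0.75  0.17  1.59  0.    1.38  0.37] F [ 3.61  3.26 -0.03] w 0.999
shift units total [-1.55 -2.51  0.09] norm mm 118.12041904474935
turn units total [-0.05 -0.04 -0.03]
```

Call:
send_rows:
  steps:
    - [[0, 0, 0], [-0.5, -0.8, 0], 1]
    - [[0, 0, 0], [-0.5, -0.8, 0], 1]
    - [[0, 0, 0], [-0.5, -0.9, 0], 1]
    - [[0, 0, 0], [0, 0, 0], 1]

```text
t: 1.85
position: [0.4647, -0.2075, 0.2742]
ee_rot: [0.847, -0.531, 0.005, -0.002]
wrist_force: [0.3, -0.2, -0.8]
grip_width: 1.0
```

Run:
```python
from h import *
w=viewer.snapshot("wrist"); cv2.imwrite("pics/w2.png",w["color"])
u,v=proj(w,[.4815,-.1986,.132],True);print(u,v)
crop(w["color"],int(u),int(v),50,40,8,"pics/w2c.png"); print(int(u)-50,int(v)-40)
go()
```

```text
319.8478133608761 165.31563847440128
269 125
t 1.9 pos [ 0.4635 -0.2092  0.2742] xt [ 0.435 -0.901  0.007] zt [ 0.008 -0.004 -1.   ] q [-0.51  0.18  1.58  0.    1.38  0.61] F [ 0.88  0.21 -0.09] w 1.003
```

View pics/w2c.png

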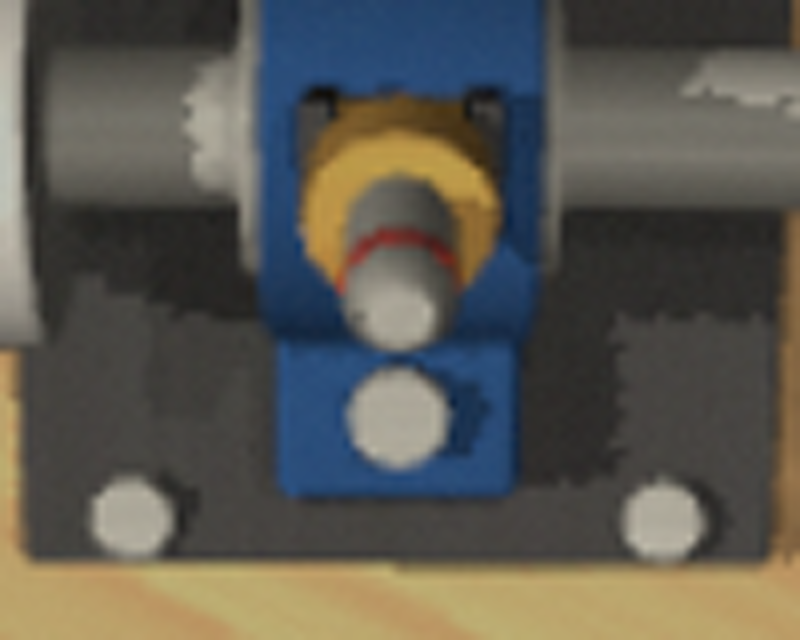

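View pics/w2.png

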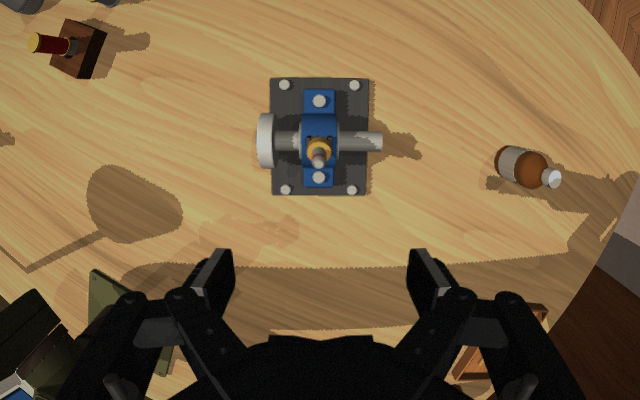

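The nipple tip is at wrist (319,164) and the brass collar's centre at about (319,152); the four plate bolts are at (285,85), (354,85), (285,189) and (352,190). I'll take one more view from further out to get parallax.

Call:
send_rows:
  steps:
    - [[0, 0, 0], [0, -0.8, 0], 1]
    - [[0, 0, 0], [0, -0.8, 0], 1]
    - [[0, 0, 0], [0, -0.7, 0], 1]
    - [[0, 0, 0], [0, 0, 0], 1]

```text
t: 2.3
position: [0.5464, -0.1721, 0.2749]
ee_rot: [0.846, -0.533, 0.005, 0.001]
wrist_force: [1.2, -0.7, -0.0]
grip_width: 1.002
```

Run:
```python
from h import *
w=viewer.snapshot("wrist"); cv2.imwrite("pics/w3.png",w["color"])
np.savez("pics/w3.npz",**{k:w[k] for k in("rvec","tvec")})
u,v=proj(w,[.4815,-.1986,.132],True);print(u,v)
crop(w["color"],int(u),int(v),50,40,8,"pics/w3c.png"); print(int(u)-50,int(v)-40)
go()
```

```text
315.9401530379954 250.46149687325703
265 210
t 2.35 pos [ 0.5446 -0.1727  0.2747] xt [ 0.432 -0.902  0.009] zt [ 0.005 -0.008 -1.   ] q [-0.38  0.27  1.45 -0.01  1.41  0.75] F [-0.64  0.23  0.34] w 1.002
```

View pics/w3c.png

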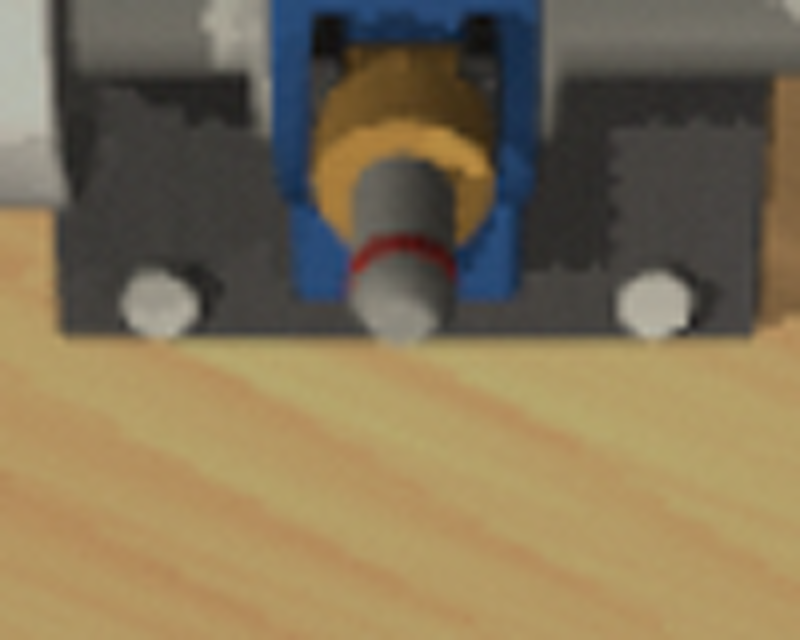

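Run:
```python
from h import *
from scipy.optimize import least_squares
w=viewer.snapshot("wrist"); w3=dict(w); d=np.load("pics/w3.npz"); w3["rvec"],w3["tvec"]=d["rvec"],d["tvec"]
o=manip.observe();q=R.from_quat(o["ee_rot"])
Rc=R.from_rotvec(np.array(w["rvec"])); # world->cam
# tool->cam
Rtc=Rc*q; ttc=Rc.apply(o["position"])+np.array(w["tvec"])
q2=R.from_quat(np.array([.847,-.531,.005,-.002])/np.linalg.norm([.847,-.531,.005,-.002]));p2=np.array([.464,-.2085,.2742])
R2=Rtc*q2.inv(); w2=dict(w); w2["rvec"]=R2.as_rotvec(); w2["tvec"]=ttc-R2.apply(p2)
print("check",proj(w2,[.4815,-.1986,.132],True))
s=viewer.snapshot("scene");t=viewer.snapshot("top")
print("tip tri all",tri([ray(w2,319,164,True),ray(w3,315.5,249,True),ray(s,306.5,146),ray(t,370,238.7)]))
print("tip tri w",tri([ray(w2,319,164,True),ray(w3,315.5,249,True)]))
print("col tri w",tri([ray(w2,319.1,151.9,True),ray(w3,315.5,233.4,True)]))
B=[(285,85),(354,85),(285,189),(352,190)];P=np.array([plane(w2,u,v,.014,True) for u,v in B]);print(P.mean(0));
a=P[0]+P[1]-P[2]-P[3];b=P[0]+P[2]-P[1]-P[3];print(np.arctan2(a[1],a[0]),np.arctan2(-b[0],b[1]),np.linalg.norm(a)/2,np.linalg.norm(b)/2)
B=[(265+160/8,210+303/8),(265+655/8,210+303/8)];P=np.array([plane(w3,u,v,.014,True) for u,v in B]);b=P[0]-P[1];print("yaw w3",np.arctan2(-b[0],b[1]))
for yaw in(.43,.446,.46):
  def f(x,full=False):
    n=np.array([-np.sin(x[2])*np.cos(yaw),-np.sin(x[2])*np.sin(yaw),np.cos(x[2])]);pv=np.array([x[0],x[1],.09])
    tip=pv+.046*n;col=pv+.02*n
    if full:return tip,n
    r=[]
    for S,pt,m,fi,wt in((w2,tip,(319,164),1,1),(w3,tip,(315.5,249),1,1),(w2,col,(319.1,151.9),1,.7),(w3,col,(315.5,233.4),1,.7),(s,tip,(306.5,146),0,.8),(t,tip,(370,238.7),0,.5)):
        r+=list(wt*(np.array(proj(S,pt,bool(fi)))-m))
    return np.array(r)
  x=least_squares(f,[.49,-.195,.25]); print(yaw,x.x.round(4),f(x.x,True),x.fun.round(2))
```

```text
check (np.float64(318.6983581766549), np.float64(165.5475884969453))
tip tri all (array([ 0.48216544, -0.19814795,  0.13143795]), [np.float64(0.0006887129245469351), np.float64(0.0006344922182524783), np.float64(0.00034974258318831497), np.float64(0.0008672318061776084)])
tip tri w (array([ 0.48270445, -0.19792878,  0.1314128 ]), [np.float64(0.00036177211264621365), np.float64(0.00036177211264614486)])
col tri w (array([ 0.49030582, -0.19431715,  0.11066773]), [np.float64(0.0004470437323425811), np.float64(0.00044704373234269137)])
[ 0.49447085 -0.19294137  0.014     ]
0.44229453412805125 0.443494153757258 0.1389628882411168 0.08942746951564022
yaw w3 0.44465658793349644
0.43 [ 0.4952 -0.1922  0.2869] (array([ 0.48340142, -0.1975805 ,  0.13412012]), array([-0.25719673, -0.11795583,  0.95913308])) [-0.39 -0.31  0.33  0.52 -0.26  0.03  0.35 -0.21 -0.16 -0.27 -0.08 -0.3 ]
0.446 [ 0.4952 -0.192   0.2869] (array([ 0.48341529, -0.19761194,  0.13411942]), array([-0.25532339, -0.12207808,  0.95911778])) [-0.36 -0.31  0.36  0.52 -0.32  0.03  0.29 -0.21 -0.17 -0.28 -0.08 -0.3 ]
0.46 [ 0.4951 -0.1919  0.2869] (array([ 0.48342879, -0.19763878,  0.13412009]), array([-0.25354514, -0.12561863,  0.95913233])) [-0.32 -0.31  0.39  0.52 -0.37  0.03  0.25 -0.21 -0.17 -0.28 -0.07 -0.3 ]
```

The tip is about (0.483, -0.198, 0.134), the tilt about 0.287 rad and the block yaw 0.444. Next I'll go over to the coupler.

Run:
```python
from h import *
go([0.475,0.225,0.27],ori([0,0,-1],[.436,-.9,0]))
```

```text
t 2.5 pos [ 0.5427 -0.1729  0.2749] xt [ 0.43  -0.903  0.009] zt [ 0.004 -0.007 -1.   ] q [-0.38  0.27  1.45 -0.01  1.42  0.75] F [-0.46  0.25  0.3 ] w 0.999
shift units total [-9.71 -2.75  0.04] norm mm 403.6257994417585
turn units total [-0.01 -0.07 -0.06]
```

Call:
send_rows:
  steps:
    - [[0, 0, 0], [-0.9, -0.2, 0], 1]
    - [[0, -0.1, 0], [-0.9, -0.3, 0], 1]
    - [[0, 0, 0], [-0.9, -0.3, 0], 1]
    - [[0, 0, 0], [-0.9, -0.3, 0], 1]
    - [[0, 0, 0], [-0.9, -0.3, 0], 1]
    - [[0, 0, 0], [-0.9, -0.3, 0], 1]
    - [[0, 0, 0], [-0.9, -0.3, 0], 1]
    - [[0, 0, 0], [-0.9, -0.3, 0], 1]
    - [[0, 0, 0], [-0.9, -0.3, 0], 1]
    - [[0, 0, 0], [-0.9, -0.2, 0], 1]
    - [[0, 0, 0], [0, 0, 0], 1]

```text
t: 3.6
position: [0.4823, 0.1985, 0.2762]
ee_rot: [0.839, -0.544, -0.0, 0.0]
wrist_force: [-0.3, -1.4, -0.2]
grip_width: 1.0
```

Run:
```python
from h import *
w=viewer.snapshot("wrist"); cv2.imwrite("pics/w4.png",w["color"])
print(proj(w,[.4776,.227,.117],True))
h=cv2.cvtColor(w["color"],cv2.COLOR_BGR2HSV);M=cv2.inRange(h,(20,140,100),(32,255,255));k,l,st,c=cv2.connectedComponentsWithStats(M)
for i in range(1,k):
    if st[i,4]>60: print(st[i],c[i],plane(w,*c[i],.117,True))
go([0.4776,0.227,0.2],ori([0,0,-1],[.436,-.9,0]))
```

```text
(np.float64(293.40234246274326), np.float64(172.27302188514773))
[345  70  13  41  95] [350.84210526  86.92631579] [0.57734971 0.21048364 0.117     ]
[357  71  16  34 248] [365.08870968  85.53629032] [0.5845829  0.19866714 0.117     ]
[330  72  16  35 221] [337.77828054  87.03167421] [0.57192223 0.22175646 0.117     ]
[285 159  21  15 125] [296.776 164.936] [0.48582393 0.22684982 0.117     ]
[285 166  19  16  71] [295.22535211 173.56338028] [0.47712618 0.22481628 0.117     ]
t 3.65 pos [0.4827 0.1966 0.2762] xt [ 0.408 -0.913  0.002] zt [-0.    -0.002 -1.   ] q [ 0.31  0.2   1.54 -0.    1.4   1.46] F [ 0.5  -0.59  0.57] w 0.998
shift units total [-0.75 -0.2   1.9 ] norm mm 82.20792845050806
turn units total [ 0.01 -0.02 -0.25]
```

View pics/w4.png

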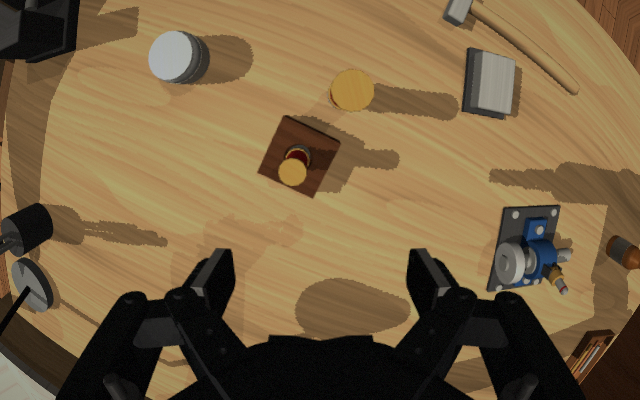

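The cap is at wrist (292,172), against a prediction of (293,172). I'll centre over it and come down partway.

Call:
send_rows:
  steps:
    - [[0, 0, -0.2], [-0.4, -0.1, 0.6], 1]
    - [[0, 0, 0], [-0.4, -0.1, 0.7], 1]
    - [[0, 0, 0], [0, 0, 0.6], 1]
    - [[0, 0, 0], [0, 0, 0], 1]

```text
t: 4.05
position: [0.4779, 0.2226, 0.2005]
ee_rot: [0.844, -0.536, 0.004, 0.001]
wrist_force: [-1.0, -0.3, -0.7]
grip_width: 1.0
```

Run:
```python
from h import *
w=viewer.snapshot("wrist"); cv2.imwrite("pics/w5.png",w["color"])
u,v=proj(w,[.4776,.227,.117],True);print(u,v)
crop(w["color"],int(u),int(v),60,50,6,"pics/w5c.png"); print(int(u)-60,int(v)-50)
go([0.4776,0.227,0.065],ori([0,0,-1],[.436,-.9,0]))
```

```text
315.5783529952551 201.820079159818
255 151
t 4.1 pos [0.4791 0.223  0.2021] xt [ 0.426 -0.905  0.007] zt [ 0.008 -0.004 -1.   ] q [ 0.36  0.26  1.65 -0.01  1.22  1.49] F [-0.7   0.47 -0.14] w 1.002
shift units total [-0.13  0.01  3.43] norm mm 137.18408593267128
turn units total [-0.05 -0.06 -0.09]
```

View pics/w5c.png

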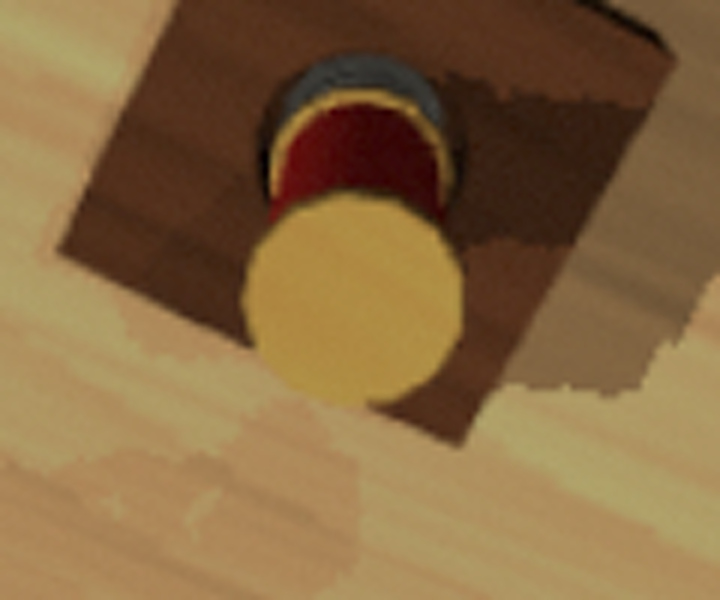

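Run:
```python
from h import *
w=viewer.snapshot("wrist"); print(plane(w,313.8,201,.117,True))
go([0.477,0.228,0.060],ori([0,0,-1],[.436,-.9,0]))
```

```text
[0.47851547 0.22876213 0.117     ]
t 4.15 pos [0.4803 0.2236 0.2034] xt [ 0.426 -0.905  0.007] zt [ 0.011 -0.003 -1.   ] q [ 0.36  0.26  1.65 -0.01  1.22  1.49] F [0.7  0.14 1.19] w 0.997
shift units total [-0.16  0.06  3.58] norm mm 143.5484838316772
turn units total [-0.07 -0.06 -0.09]
```

Call:
send_rows:
  steps:
    - [[-0.05, -0.05, -0.1], [-0.15, 0, 0.6], 1]
    - [[0, 0, 0], [0, 0, 0.8], 1]
    - [[0, 0, 0], [0, 0, 0.8], 1]
    - [[0, 0, 0], [0, 0, 0.8], 1]
    - [[0, 0, 0], [0, 0, 0.4], 1]
    - [[0, 0, 0], [0, 0, 0], 1]

```text
t: 4.75
position: [0.4926, 0.2269, 0.0763]
ee_rot: [0.845, -0.534, 0.01, -0.011]
wrist_force: [0.1, -1.0, -0.2]
grip_width: 0.996
```

Run:
```python
from h import *
w=viewer.snapshot("wrist"); cv2.imwrite("pics/w6.png",w["color"])
go([0.478,0.2285,0.060],ori([0,0,-1],[.436,-.9,0]))
```

```text
t 4.8 pos [0.4934 0.2272 0.0774] xt [ 0.43  -0.903  0.005] zt [ 0.03   0.008 -1.   ] q [ 0.36  0.41  1.79 -0.    0.9   1.48] F [-0.3   0.07  0.55] w 1.001
shift units total [-0.2   0.35  0.42] norm mm 23.25033587731686
turn units total [-0.26 -0.04 -0.06]
```

View pics/w6.png

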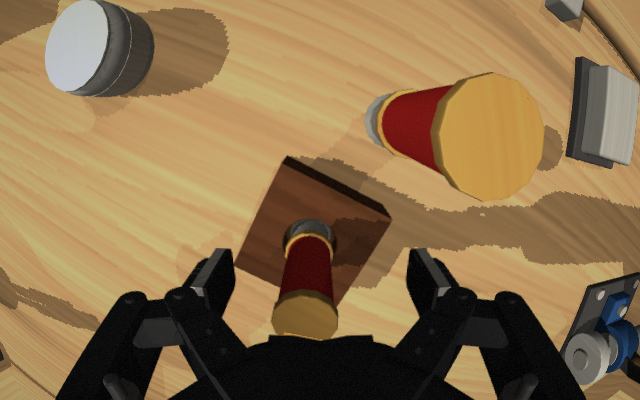

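The descent drifted about 14 mm in +x with a 0.03 rad tilt. The cap sits at (305,315), between the open fingers but off-centre, so I'll correct that before going lower.

Call:
send_rows:
  steps:
    - [[-0.3, 0, 0], [-0.2, 0.35, 0], 1]
    - [[0, 0, 0], [0, 0, 0], 1]

```text
t: 5.0
position: [0.4803, 0.2282, 0.0806]
ee_rot: [0.845, -0.535, 0.002, 0.002]
wrist_force: [-0.6, -0.7, -1.0]
grip_width: 1.002
```

Run:
```python
from h import *
go([0.478,0.2285,0.060],ori([0,0,-1],[.436,-.9,0]))
```

```text
t 5.0 pos [0.4803 0.2282 0.0806] xt [ 0.428 -0.904  0.006] zt [ 0.002 -0.005 -1.   ] q [ 0.37  0.41  1.79 -0.01  0.94  1.5 ] F [-0.65 -0.66 -0.98] w 1.002
shift units total [-0.04  0.05  0.51] norm mm 20.70141082519617
turn units total [ 0.   -0.05 -0.08]
```

Call:
send_rows:
  steps:
    - [[0, 0, 0], [-0.05, 0.1, 0.3], 1]
    - [[-0.1, 0, 0], [0, 0.05, 0.3], 1]
    - [[0, 0, 0], [0, 0, 0], 1]

```text
t: 5.3
position: [0.4802, 0.2284, 0.0613]
ee_rot: [0.845, -0.535, 0.004, 0.001]
wrist_force: [-0.3, -0.3, 0.4]
grip_width: 1.004
```

Run:
```python
from h import *
w=viewer.snapshot("wrist"); cv2.imwrite("pics/w7.png",w["color"])
go([0.478,0.2285,0.060],ori([0,0,-1],[.436,-.9,0]))
```

```text
t 5.35 pos [0.4806 0.2285 0.0619] xt [ 0.428 -0.904  0.008] zt [ 0.006 -0.006 -1.   ] q [ 0.37  0.43  1.81 -0.01  0.89  1.5 ] F [ 0.44 -0.74 -0.11] w 0.995
shift units total [-0.03  0.06  0.05] norm mm 3.194697272458241
turn units total [-0.02 -0.06 -0.08]
```

View pics/w7.png

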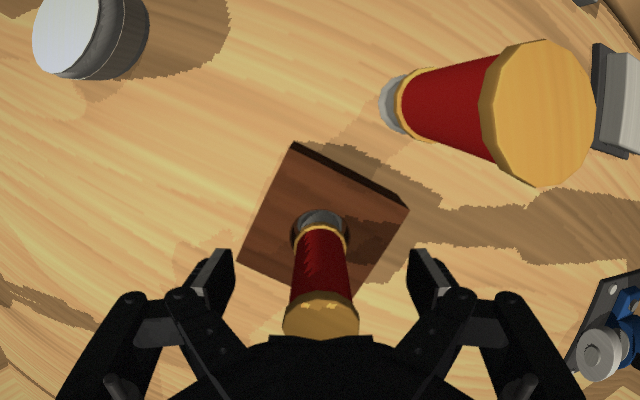

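The coupler is now centred between the fingers, with the cap at (321,315). I'll close.

Call:
send_rows:
  steps:
    - [[0, 0, 0], [0, 0.05, 0], 0]
    - [[0, 0, 0], [0, 0, 0], 0]
    - [[0, 0, 0], [0, 0, 0], 0]
    - [[0, 0, 0], [0, 0, 0], 0]
    - [[0, 0, 0], [0, 0, 0], 0]
    - [[0, 0, 0], [0, 0, 0], 0]

```text
t: 5.95
position: [0.4806, 0.228, 0.0637]
ee_rot: [0.845, -0.535, 0.005, -0.001]
wrist_force: [1.4, 0.3, -0.5]
grip_width: 0.283
```

Run:
```python
from h import *
w=viewer.snapshot("wrist"); cv2.imwrite("pics/w8.png",w["color"])
go([0.478,0.2285,0.060],ori([0,0,-1],[.436,-.9,0]))
```

```text
t 6.0 pos [0.4806 0.228  0.0637] xt [ 0.427 -0.904  0.008] zt [ 0.009 -0.005 -1.   ] q [ 0.37  0.43  1.81 -0.01  0.89  1.5 ] F [-0.81 -0.63  1.18] w 0.291
shift units total [-0.04  0.05  0.09] norm mm 4.5540999340743396
turn units total [-0.05 -0.07 -0.08]
```

View pics/w8.png

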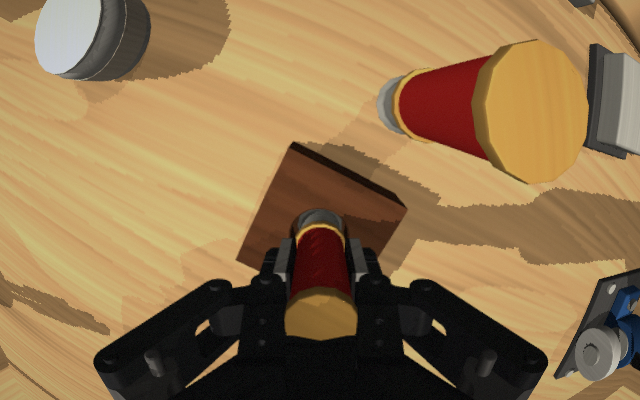

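The grip holds at a width of 0.285, about 25 mm. I'll lift gently at first.

Call:
send_rows:
  steps:
    - [[0, 0, 0], [0, 0, -0.25], 0]
    - [[0, 0, 0], [0, 0, -0.3], 0]
    - [[0, 0, 0], [0, 0, -0.4], 0]
    - [[0, 0, 0], [0, 0, -0.6], 0]
    - [[0, 0, 0], [0, 0, -0.8], 0]
    - [[0, 0, 0], [0, 0, -0.8], 0]
    - [[0, 0, 0], [0, 0, -0.8], 0]
    - [[0, 0, 0], [0, 0, -0.8], 0]
    - [[0, 0, 0], [0, 0, 0], 0]

```text
t: 6.9
position: [0.476, 0.228, 0.2649]
ee_rot: [0.845, -0.535, 0.004, 0.001]
wrist_force: [0.1, -0.1, -2.2]
grip_width: 0.291
```

Run:
```python
from h import *
w=viewer.snapshot("wrist"); cv2.imwrite("pics/w9.png",w["color"])
s=viewer.snapshot("scene"); 
u,v=proj(s,manip.observe()["position"]);crop(s["color"],int(u),int(v),50,40,7,"pics/s9.png")
go([0.475,0.0,0.27],ori([0,0,-1],[.436,-.9,0]))
```

```text
t 7.0 pos [0.4734 0.2269 0.2603] xt [ 0.428 -0.904  0.007] zt [-0.003 -0.009 -1.   ] q [ 0.37  0.22  1.56 -0.01  1.37  1.5 ] F [-1.48 -0.08 -3.01] w 0.29
shift units total [ 5.15  2.39 -0.19] norm mm 227.10211590161978
turn units total [ 0.06 -0.06 -0.08]
```

View pics/w9.png

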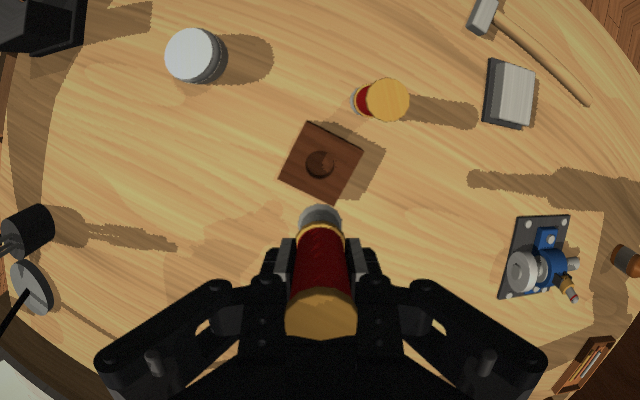

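View pics/s9.png

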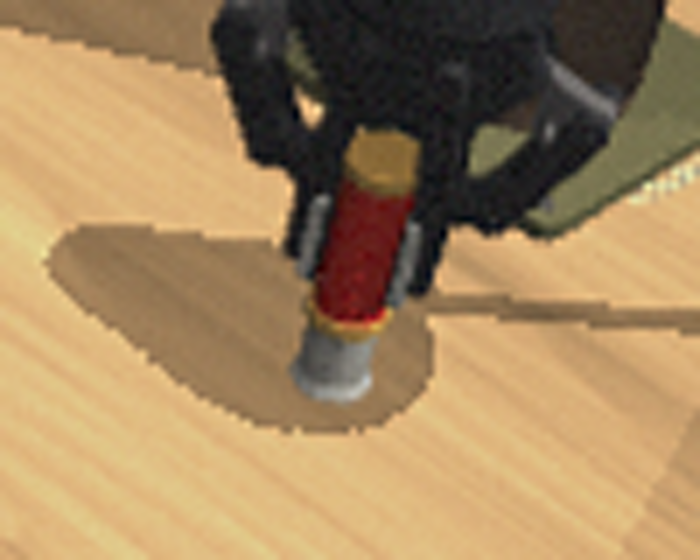

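The coupler is out of the stand and held straight: wrist view cap at (321,315), mouth at about (321,208), with the stand empty at (320,165). I'll carry it over.

Run:
```python
from h import *
n=np.array([-.2556,-.1217,.959]);tip=np.array([.483,-.1977,.134])
go(tip+.12*n,ori(-n,[.43,-.903,0]))
w=viewer.snapshot("wrist");o=manip.observe();q=R.from_quat(o["ee_rot"])
for yo in(0,.002):
  for nm,z,r in(("cap",-.018-.036,.0145),("mouth",.0485,.0155)):
    print(yo,nm,[np.round(proj(w,o["position"]+q.apply([r*a,yo+r*b,z]),True),1) for a,b in((1,0),(-1,0),(0,-1),(0,1))])
crop(w["color"],321,260,60,80,4,"pics/w10.png")
```

```text
t 7.0 pos [0.4734 0.2269 0.2603] xt [ 0.428 -0.904  0.007] zt [-0.003 -0.009 -1.   ] q [ 0.37  0.22  1.56 -0.01  1.37  1.5 ] F [-1.48 -0.08 -3.01] w 0.29
shift units total [9.7  5.17 0.38] norm mm 439.84203555545537
turn units total [ 2.45 -0.06 -0.01]
0 cap [array([362.3, 321.4]), array([283.6, 321.5]), array([323.3, 290.2]), array([322.8, 349.3])]
0 mouth [array([345.1, 220.9]), array([298.5, 220.8]), array([321.9, 198.6]), array([321.7, 242. ])]
0.002 cap [array([362. , 325.4]), array([284. , 325.5]), array([323.2, 294.9]), array([322.8, 352.7])]
0.002 mouth [array([345. , 223.7]), array([298.6, 223.6]), array([321.9, 201.6]), array([321.7, 244.6])]
```

View pics/w10.png

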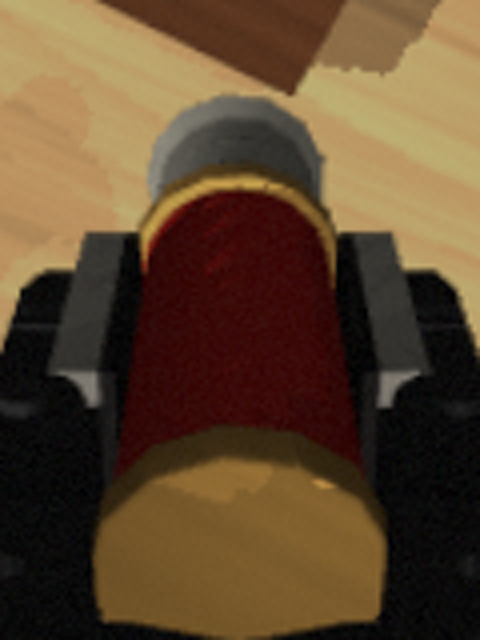

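```bash
cat >> h.py <<'E'
n=np.array([-.2556,-.1217,.959]);n/=np.linalg.norm(n);tip=np.array([.483,-.1977,.134])
OFF=np.array([-.001,.003,.0485]); RT=ori(-n,[.43,-.903,0])
def tcp(s,lat=(0,0)): return tip+s*n-RT.apply(OFF)+RT.apply([lat[0],lat[1],0])
E
python3 - <<'E'
from h import *
print(tcp(.06)); go(tcp(.06),RT)
E
```

```text
[ 0.45829264 -0.21057145  0.23891007]
t 7.05 pos [0.4725 0.2265 0.2588] xt [ 0.428 -0.904  0.007] zt [-0.006 -0.01  -1.   ] q [ 0.37  0.22  1.56 -0.01  1.37  1.5 ] F [-0.3  -0.28 -3.58] w 0.288
shift units total [9.72 4.99 0.61] norm mm 437.76699454807107
turn units total [ 2.48 -0.06 -0.01]
```

Call:
send_rows:
  steps:
    - [[0, 0, 0], [0.8, 0.4, -0.1], 0]
    - [[0, 0, 0], [0.85, 0.45, -0.1], 0]
    - [[0, 0, 0], [0.85, 0.45, 0], 0]
    - [[0, 0, 0], [0.85, 0.45, 0], 0]
    - [[0, 0, 0], [0.85, 0.45, 0], 0]
    - [[0, 0, 0], [0.85, 0.45, 0], 0]
    - [[0, 0, 0], [0.85, 0.45, 0], 0]
    - [[0, 0, 0], [0.85, 0.45, 0], 0]
    - [[0, 0, 0], [0.85, 0.45, 0], 0]
    - [[0, 0, 0], [0.85, 0.45, 0], 0]
    - [[0, 0, 0], [0, 0, 0], 0]

```text
t: 8.15
position: [0.4409, -0.1666, 0.2469]
ee_rot: [0.846, -0.532, -0.021, 0.017]
wrist_force: [-0.1, 0.6, -2.9]
grip_width: 0.291
```

Run:
```python
from h import *
go(tcp(.06),RT)
```

```text
t 8.15 pos [ 0.4409 -0.1666  0.2469] xt [ 0.433 -0.901 -0.018] zt [-0.053 -0.006 -0.999] q [-0.43  0.17  1.65 -0.03  1.36  0.7 ] F [-0.13  0.64 -2.9 ] w 0.291
shift units total [1.18 0.07 0.18] norm mm 48.01903199445856
turn units total [2.81 0.15 0.01]
```

Call:
send_rows:
  steps:
    - [[0.7, 0, 0], [0.4, 0, 0], 0]
    - [[0.7, 0, 0], [0.4, 0, 0], 0]
    - [[0.7, 0.1, 0], [0.3, 0, 0], 0]
    - [[0.6, 0.1, 0], [0, 0, 0], 0]
    - [[0, 0, 0], [0, 0, 0], 0]

```text
t: 8.65
position: [0.4548, -0.2024, 0.2346]
ee_rot: [0.836, -0.531, 0.067, -0.119]
wrist_force: [-0.4, 0.7, -2.5]
grip_width: 0.289
```

Run:
```python
from h import *
go(tcp(.05),RT)
```

```text
t 8.65 pos [ 0.4548 -0.2024  0.2346] xt [ 0.427 -0.904 -0.015] zt [ 0.238  0.128 -0.963] q [-0.69  0.13  1.78  0.28  1.14  0.33] F [-0.45  0.75 -2.54] w 0.289
shift units total [ 0.22 -0.02  0.14] norm mm 10.622424915425993
turn units total [ 0.11  0.11 -0.06]
```

Call:
send_rows:
  steps:
    - [[0.1, 0.1, 0], [0.2, 0, 0.1], 0]
    - [[0, 0, 0], [0, 0, 0.1], 0]
    - [[0, 0, 0], [0, 0, 0], 0]

```text
t: 8.95
position: [0.4594, -0.207, 0.2236]
ee_rot: [0.835, -0.532, 0.071, -0.12]
wrist_force: [0.1, 0.4, -3.4]
grip_width: 0.289
```

Run:
```python
from h import *
go(tcp(.04),RT)
w=viewer.snapshot("wrist");s=viewer.snapshot("scene");t=viewer.snapshot("top")
cv2.imwrite("pics/w11.png",w["color"])
u,v=proj(s,tip);crop(s["color"],int(u),int(v),40,40,8,"pics/s11.png")
print("tip w",proj(w,tip,True),"s",(u,v))
crop(w["color"],321,200,60,60,6,"pics/w11c.png")
```

```text
t 8.95 pos [ 0.4594 -0.207   0.2236] xt [ 0.424 -0.905 -0.009] zt [ 0.247  0.125 -0.961] q [-0.7   0.15  1.79  0.29  1.11  0.32] F [ 0.14  0.42 -3.45] w 0.289
shift units total [ 0.07 -0.05  0.11] norm mm 5.658518722381572
turn units total [ 0.05  0.05 -0.07]
tip w (np.float64(324.6842071839096), np.float64(199.84902109748526)) s (np.float64(306.3758093634213), np.float64(145.62734177718593))
```

View pics/w11c.png

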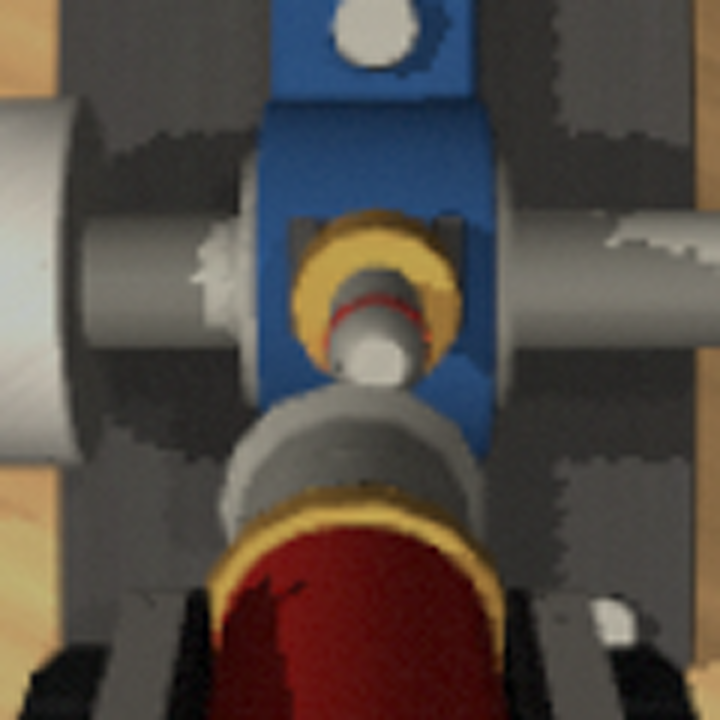

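View pics/s11.png

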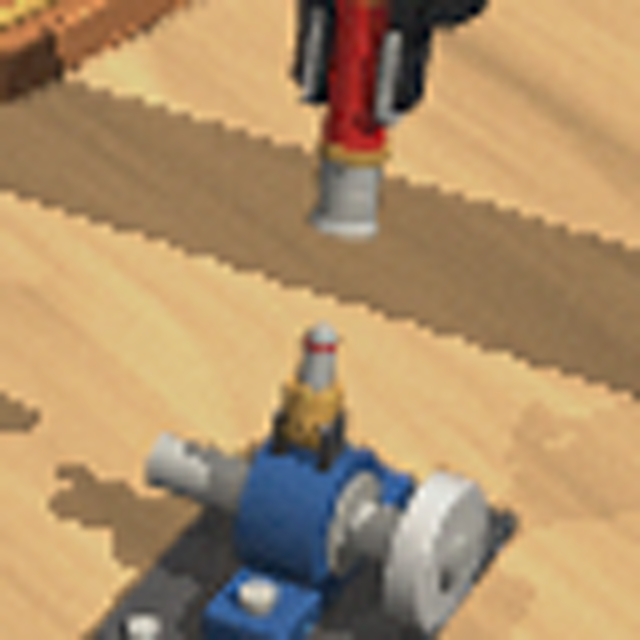

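Run:
```python
from h import *
s=viewer.snapshot("scene");w=viewer.snapshot("wrist");o=manip.observe();q=R.from_quat(o["ee_rot"]);p=o["position"]
u,v=map(int,proj(s,tip));print("origin",u-40,v-40)
for nm,pt in(("mouth",p+q.apply(OFF)),("grip",p+q.apply([-.001,.0025,-.018])),("tip",tip),("tip+.05n",tip+.05*n),("col",tip-.026*n)):
    a=np.array(proj(s,pt));print(nm,a,"crop",((a-[u-40,v-40])*8+4).round(0), "wrist",np.round(proj(w,pt,True),1))
g=o["position"]+q.apply(OFF)-tip; print("mouth rel tip in tool",(q.inv().apply(g)*1000).round(1))
go(tcp(.04),RT)
crop(s["color"],u,v,40,40,8,"pics/s12.png")
```

```text
origin 266 105
mouth [308.93756527 132.58033689] crop [348. 225.] wrist [320.6 224. ]
grip [311.48010097 112.74183443] crop [368.  66.] wrist [320.6 276.9]
tip [306.37580936 145.62734178] crop [327. 329.] wrist [323.5 200.3]
tip+.05n [308.32422873 131.31533481] crop [343. 215.] wrist [323.8 224.3]
col [305.39253927 152.84989799] crop [319. 387.] wrist [323.3 191.1]
mouth rel tip in tool [ -2.3   1.7 -45.8]
t 9.2 pos [ 0.46   -0.2077  0.225 ] xt [ 0.424 -0.906 -0.006] zt [ 0.25   0.123 -0.96 ] q [-0.7   0.15  1.79  0.29  1.11  0.32] F [ 0.07 -0.62 -2.28] w 0.291
shift units total [ 0.05 -0.03  0.15] norm mm 6.281168166617686
turn units total [ 0.04  0.03 -0.06]
```

View pics/s12.png

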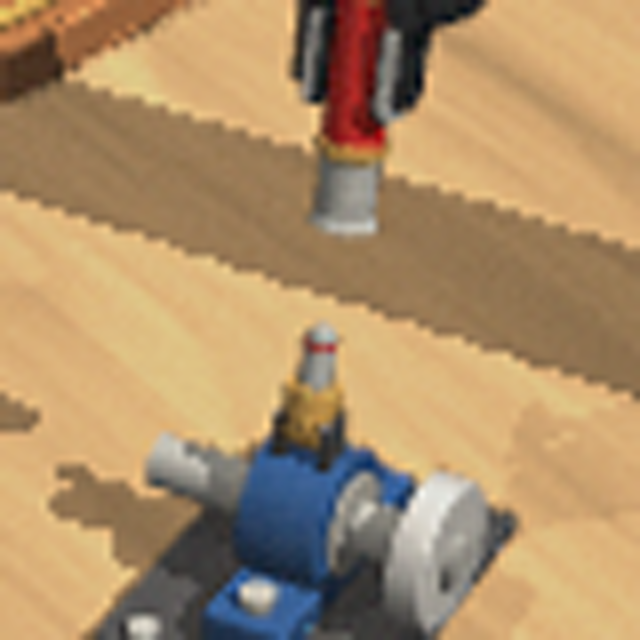

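Both views agree with the model to about 1 mm: wrist tip (324,200) against 324.7,199.8, and scene mouth and tip within a pixel. I'll trim sideways and approach.

Call:
send_rows:
  steps:
    - [[0.05, 0.05, -0.05], [0.08, -0.05, 0.25], 0]
    - [[0, 0, 0], [0, 0, 0.25], 0]
    - [[0, 0, 0], [0, 0, 0.25], 0]
    - [[0, 0, 0], [0, 0, 0], 0]

```text
t: 9.6
position: [0.4721, -0.2059, 0.1966]
ee_rot: [0.837, -0.528, 0.079, -0.121]
wrist_force: [0.2, -0.5, -2.3]
grip_width: 0.29
```

```bash
cat > chk.py <<'E'
from h import *
import sys
k=sys.argv[1]
w=viewer.snapshot("wrist");s=viewer.snapshot("scene")
o=manip.observe();q=R.from_quat(o["ee_rot"]);g=o["position"]+q.apply(OFF)-tip
print("mouth rel tip in tool mm",(q.inv().apply(g)*1000).round(1),"wrist pred tip",proj(w,tip,True))
go(tcp(-.007),RT)
u,v=map(int,proj(s,tip))
a=cv2.resize(s["color"][v-30:v+25,u-25:u+25],None,fx=8,fy=8,interpolation=cv2.INTER_CUBIC)
b=cv2.resize(w["color"][165:275,271:371],None,fx=4,fy=4,interpolation=cv2.INTER_CUBIC)
cv2.imwrite(f"pics/k{k}.png",np.hstack([a,b]))
E
python3 chk.py 1
```

```text
mouth rel tip in tool mm [  2.8  -2.6 -16.3] wrist pred tip (np.float64(317.68289198027963), np.float64(218.522600435854))
t 9.7 pos [ 0.4726 -0.2065  0.1977] xt [ 0.429 -0.903  0.006] zt [ 0.261  0.118 -0.958] q [-0.68  0.18  1.82  0.3   1.02  0.3 ] F [-0.12  0.3  -2.48] w 0.29
shift units total [-0.06  0.06  0.58] norm mm 23.551272596429182
turn units total [-0.03 -0.05  0.  ]
```

View pics/k1.png

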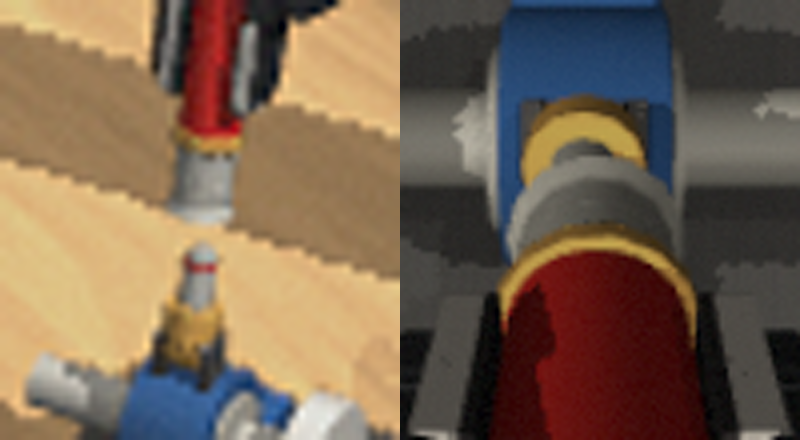

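Call:
send_rows:
  steps:
    - [[0, 0, 0], [-0.06, 0.06, 0.05], 0]
    - [[0, 0, 0], [0, 0, 0.05], 0]

```text
t: 9.9
position: [0.4707, -0.2051, 0.1936]
ee_rot: [0.837, -0.528, 0.08, -0.121]
wrist_force: [0.6, -0.2, -3.3]
grip_width: 0.289
```

```bash
python3 chk.py 2
```

```text
mouth rel tip in tool mm [  1.3  -0.7 -12.7] wrist pred tip (np.float64(319.42738538111234), np.float64(217.60703787188876))
t 10.0 pos [ 0.4711 -0.2054  0.1937] xt [ 0.429 -0.903  0.007] zt [ 0.262  0.117 -0.958] q [-0.68  0.18  1.83  0.31  1.01  0.3 ] F [ 0.09  0.31 -1.8 ] w 0.292
shift units total [-0.02  0.01  0.49] norm mm 19.710601443154854
turn units total [-0.03 -0.06  0.01]
```

View pics/k2.png

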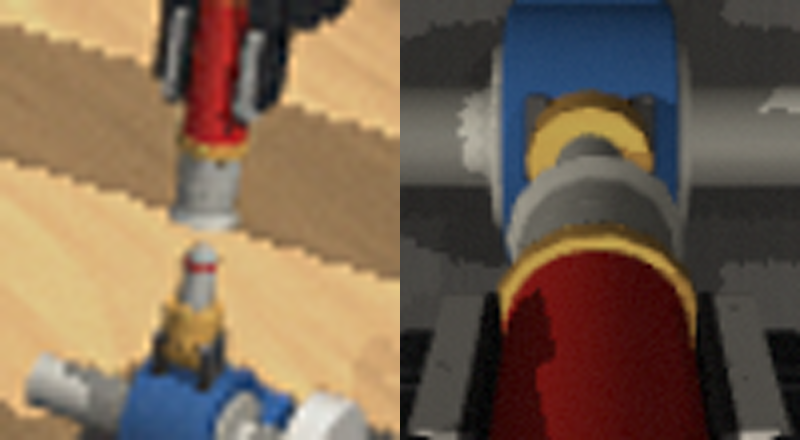

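Call:
send_rows:
  steps:
    - [[0, -0.05, 0], [-0.03, 0.02, 0.15], 0]
    - [[0, 0, 0], [0, 0, 0.15], 0]
    - [[0, 0, 0], [0, 0, 0.1], 0]

```text
t: 10.3
position: [0.4748, -0.2032, 0.178]
ee_rot: [0.837, -0.528, 0.079, -0.122]
wrist_force: [-0.2, 0.2, -2.5]
grip_width: 0.292
```

```bash
python3 chk.py 3
```

```text
mouth rel tip in tool mm [ 0.1 -0.1  3.8] wrist pred tip (np.float64(319.552685304376), np.float64(226.42213480554776))
t 10.4 pos [ 0.4745 -0.2028  0.1777] xt [ 0.43  -0.903  0.002] zt [ 0.26   0.122 -0.958] q [-0.67  0.21  1.85  0.32  0.98  0.29] F [-0.18 -0.23 -2.59] w 0.288
shift units total [ 0.   -0.    0.08] norm mm 3.210059806895713
turn units total [-0.04 -0.02  0.01]
```

View pics/k3.png

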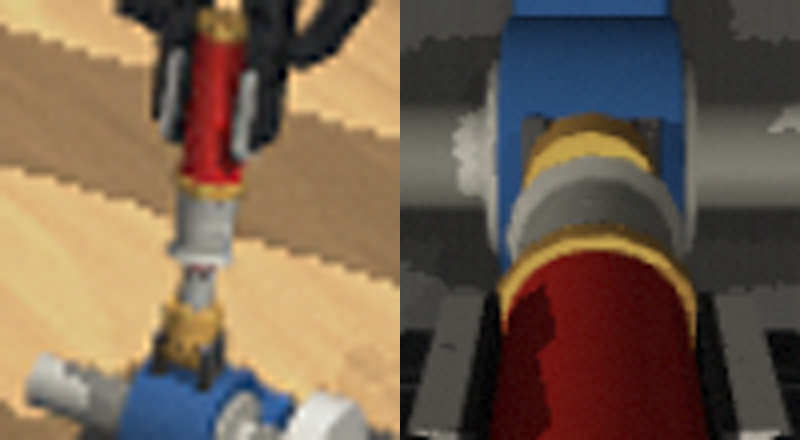

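The mouth at scene crop (205,260) now covers the tip just above the red band, with no side force. I'll keep pressing along the axis.

Call:
send_rows:
  steps:
    - [[0, 0, 0], [0, 0, 0.1], 0]
    - [[0, 0, 0], [0, 0, 0.1], 0]

```text
t: 10.6
position: [0.477, -0.2021, 0.1699]
ee_rot: [0.837, -0.528, 0.079, -0.122]
wrist_force: [-1.4, -0.3, 2.3]
grip_width: 0.291
```

```bash
python3 chk.py 4
```

```text
mouth rel tip in tool mm [ 0.5 -0.3 12. ] wrist pred tip (np.float64(319.6818607055411), np.float64(231.63119366909896))
t 10.7 pos [ 0.477  -0.2021  0.1699] xt [ 0.43  -0.903  0.003] zt [ 0.261  0.121 -0.958] q [-0.67  0.22  1.86  0.32  0.95  0.28] F [-1.66 -0.28  0.53] w 0.289
shift units total [-0.01  0.   -0.12] norm mm 4.986080159010713
turn units total [-0.04 -0.02  0.01]
```

Contact is starting: the axial force is up about 4 N at 12 mm in, which matches the bore depth. I'll push on.

Call:
send_rows:
  steps:
    - [[0, 0, 0], [0, 0, 0.1], 0]
    - [[0, 0, 0], [0, 0, 0.1], 0]

```text
t: 10.9
position: [0.4789, -0.2013, 0.1634]
ee_rot: [0.837, -0.528, 0.079, -0.122]
wrist_force: [-4.5, -0.3, 6.4]
grip_width: 0.292
```

```bash
python3 chk.py 5
```

```text
mouth rel tip in tool mm [ 0.6 -0.4 19.1] wrist pred tip (np.float64(319.4335873111173), np.float64(236.3119693058576))
t 11.0 pos [ 0.479  -0.2013  0.1632] xt [ 0.431 -0.902  0.004] zt [ 0.261  0.121 -0.958] q [-0.67  0.23  1.87  0.32  0.94  0.28] F [-4.6   0.04  4.63] w 0.29
shift units total [-0.01  0.01 -0.3 ] norm mm 12.050406020230026
turn units total [-0.04 -0.03  0.02]
```

View pics/k5.png

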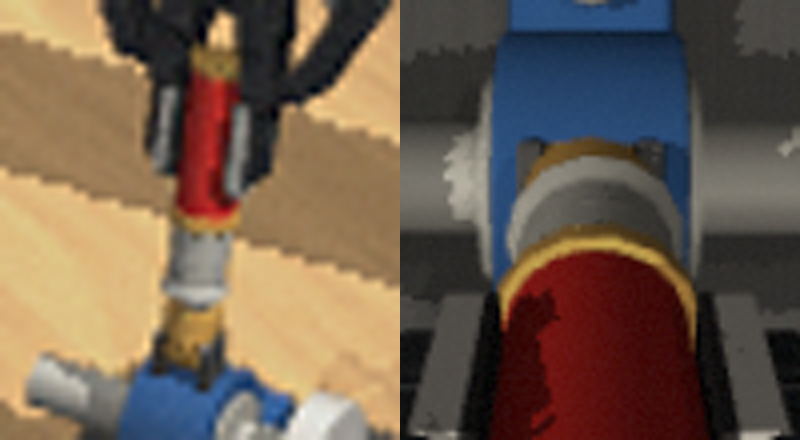

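It has snapped: pushed in about 7 mm and the axial force has fallen. I'll press on to the stop and hold.

Call:
send_rows:
  steps:
    - [[0, 0, 0], [0, 0.02, 0.1], 0]
    - [[0, 0, 0], [0, 0.02, 0.1], 0]
    - [[0, 0, 0], [0, 0, 0.1], 0]

```text
t: 11.3
position: [0.4804, -0.2011, 0.1609]
ee_rot: [0.838, -0.525, 0.082, -0.122]
wrist_force: [-22.9, -0.8, 39.8]
grip_width: 0.295
```

```bash
python3 chk.py 6
```

```text
mouth rel tip in tool mm [ 1.1 -1.1 21.6] wrist pred tip (np.float64(318.51512273415733), np.float64(239.3887044186919))
t 11.4 pos [ 0.4803 -0.2011  0.161 ] xt [ 0.434 -0.901  0.01 ] zt [ 0.266  0.118 -0.957] q [-0.66  0.23  1.87  0.33  0.92  0.27] F [-20.36   0.88  36.67] w 0.289
shift units total [-0.02  0.02 -0.36] norm mm 14.58654470255816
turn units total [-0.07 -0.07  0.06]
```

View pics/k6.png

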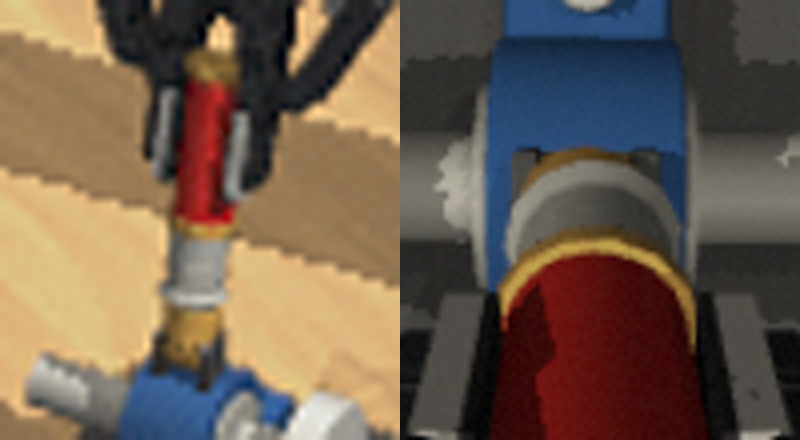

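It is at the stop (21.6 mm, which is 12 mm of bore plus 9 mm of travel) with about 40 N. I'll ease to a gentler hold and relieve the side load.

Call:
send_rows:
  steps:
    - [[-0.05, -0.05, 0.05], [-0.02, 0.02, 0.04], 0]
    - [[0, 0, 0], [0, 0.01, 0.04], 0]
    - [[0, 0, 0], [0, 0, 0.04], 0]

```text
t: 11.7
position: [0.4795, -0.201, 0.1617]
ee_rot: [0.837, -0.527, 0.081, -0.121]
wrist_force: [-6.5, -0.6, 7.2]
grip_width: 0.289
```

```bash
python3 chk.py 7
```

```text
mouth rel tip in tool mm [ 0.7 -0.5 20.8] wrist pred tip (np.float64(319.4053613330446), np.float64(237.69596702218118))
t 11.8 pos [ 0.4795 -0.201   0.1615] xt [ 0.432 -0.902  0.008] zt [ 0.263  0.117 -0.958] q [-0.66  0.23  1.87  0.32  0.93  0.28] F [-5.2   0.21  9.54] w 0.289
shift units total [-0.01  0.01 -0.35] norm mm 13.828643997405248
turn units total [-0.04 -0.06  0.03]
```

View pics/k7.png

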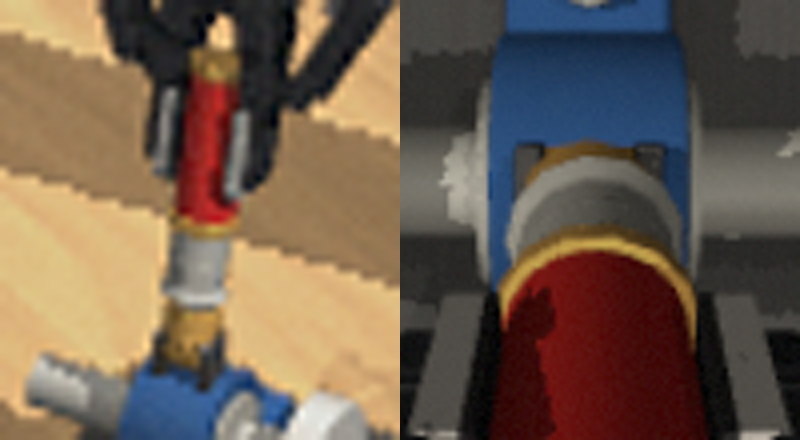

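Call:
send_rows:
  steps:
    - [[0, 0, 0], [0, 0, 0.06], 0]
    - [[0, 0, 0], [0, 0, 0.06], 0]

```text
t: 12.0
position: [0.4799, -0.2009, 0.1612]
ee_rot: [0.838, -0.526, 0.082, -0.12]
wrist_force: [-14.2, 0.1, 24.8]
grip_width: 0.288
```

```bash
python3 chk.py 8
python3 - <<'E'
from h import *
s=viewer.snapshot("scene");t=viewer.snapshot("top");cv2.imwrite("pics/sf.png",s["color"]);go()
E
```

```text
mouth rel tip in tool mm [ 0.8 -0.8 21.2] wrist pred tip (np.float64(319.0580561576603), np.float64(238.5379235098433))
t 12.1 pos [ 0.4798 -0.2009  0.1613] xt [ 0.434 -0.901  0.011] zt [ 0.264  0.115 -0.958] q [-0.66  0.23  1.87  0.32  0.92  0.28] F [-12.92  -0.56  20.52] w 0.291
shift units total [-0.01  0.01 -0.35] norm mm 14.159369873052817
turn units total [-0.04 -0.08  0.06]
t 12.2 pos [ 0.4798 -0.2009  0.1613] xt [ 0.433 -0.901  0.011] zt [ 0.264  0.115 -0.958] q [-0.66  0.23  1.87  0.32  0.92  0.28] F [-12.51  -0.47  21.57] w 0.288
```

View pics/k8.png

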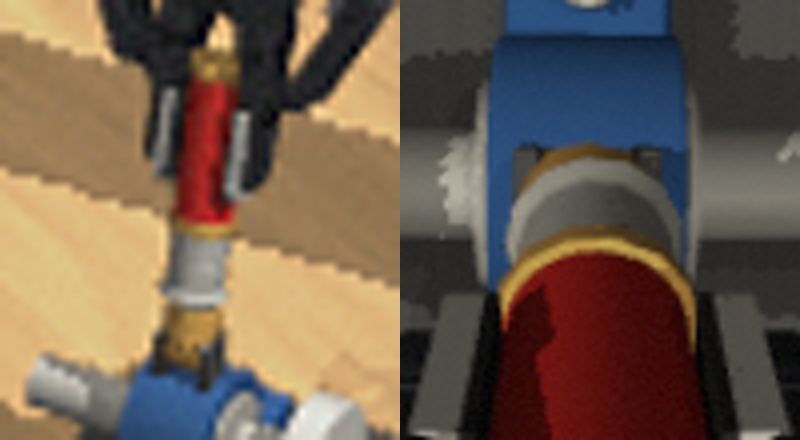

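View pics/sf.png

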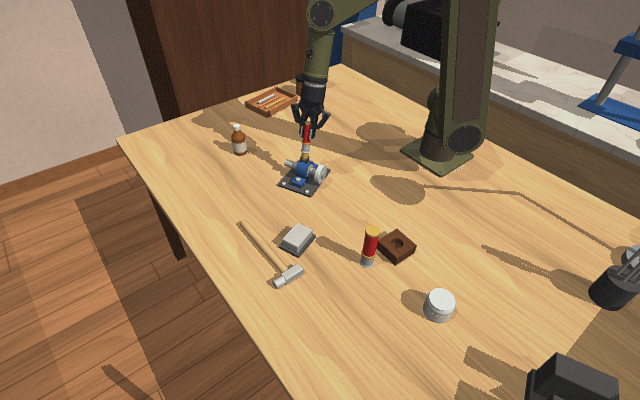

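The coupler is seated: its mouth is at crop (195,298), just above the brass collar. The force is steady at about 25 N against a spring of about 3 N, so it is at the stop. The bystanders haven't moved. Handing in.

```bash
python3 -c "
from rig import manip
print(manip.sign_off())"
```

```text
the job is handed in; nothing more can be done
None
```

I lifted the smaller red coupler out of the stand and pressed it along the nipple's axis (tilt about 0.29 rad). The nipple snapped in and went to its stop. I handed in at about 12.2 s with the gripper still closed and pushing.

**Last checks:**
- **Depth:** the mouth is about 21 mm past the original tip position. That is the 12 mm bore plus about 9 mm of nipple travel.
- **Force:** it is steady at about 25 N on the wrist, against about 3 N from the spring. It briefly reached about 46 N at the stop before I eased it.
- **Alignment:** it is square to the measured nipple axis within about 1 degree and about 1 mm off sideways. A side load of roughly 7 N remains at the bore wall.
- **Bystanders:** in the final scene picture, the hammer, steel block, bottle, tin and larger coupler look unmoved.

The nipple joint itself could not be read, so the snap is inferred from the depth, the fall and later rise of the force, and the pictures. Hand-in reported no verdict.

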